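# Hang the cutlery caddy inside the dish rack

## Task

Pick up the small metal hook-on caddy that stands on the plank and hang it upright inside the dish rack's plastic tub, on the tall end wall of the free end (the end away from the two plates): the caddy's body inside, its bent lip over that wall's rim, pushed down against its spring grip until it is fully home on the rim, and left hanging there. The tub sits loose in the bamboo frame, anywhere along its length, so feel for the wall and never press it harder than about 20 N; leave the other dishes, the spice canister and the soap where they are.

Things in the scene. Friction and masses are not known exactly. Their poses are not given: they have to be found in the camera images.
- rack: Dish rack, fixed, 262 mm (x) by 468 mm (y). Origin: centre of its footprint on the plank; y along its length, z up. Bamboo frame: corner posts 100 mm high, side rails (top 96 mm), a low rail across each end (top 28 mm). Two steel plates (190 mm across, tops at z = 210 mm) stand upright in it at y = 60 to 150 mm. A grey plastic tub lies in it; see rack_tub and rack_end.
- rack_tub (a point): Middle of the tub's inner floor when the tub is mid-play: rack frame (0, 0, 16) mm, axes as the rack's. Tub 220 mm (x) by 380 mm (y) outside, walls 6 mm, long walls 70 mm high, end walls 125 mm high. The tub has play along the rack's y: it is stuck anywhere up to 20 mm either way, which the measured poses do NOT show (this point stays with the frame).
- rack_end (a point): Rim middle of the free (-y) end wall for a tub mid-play: rack frame (0, -187, 125) mm; stays with the frame, does not follow the play. The wall is 6 mm thick, with a straight level rim at z = 125 mm. Mid-play its inner face is at y = -184 mm, its outer at -190 mm; really the inner face is somewhere from -204 to -164 mm. The caddy hangs about the middle of this wall.
- caddy: Hook-on cutlery caddy, bare aluminium, loose, 0.11 to 0.23 kg: open-topped box 50 mm wide (x), 44 mm deep (y), 90 mm high. Origin: centre of its underside; z up. Its back is the -y face (y = -22 mm), where the lip is. Can be gripped from above across its width. Fully home: back on the wall's inner face, x and y axes along the rack's same axes, underside at z = 35 mm.
- caddy_lip (a point): Under the lip's bridge, where the rim comes: caddy frame (0, -25, 90) mm. From the back's top edge the lip, 34 mm wide, bends over: a bridge (z = 90 to 94 mm, out to y = -39 mm), then the leg (see caddy_foot). Fully home this point is at the rim's height, 125 mm above the plank.
- caddy_foot (a point): Foot of the lip's leg, caddy frame (0, -31, 61) mm. The leg hangs outside the back, z = 90 to 61 mm; its gap to the back is 4 mm, flaring below z = 72 to a mouth of 9 mm. It is a spring (0.9 N per mm, yields up to 8 mm) gripping a 6 mm wall with about 4 N: the caddy's weight does not seat it, pushing it down takes roughly 4 to 12 N, rising steeply once the bridge meets the rim.
- canister: Closed round spice canister, white plastic with a grey press-button lid, 72 mm across, 106 mm high; origin under its centre. To be left alone.
- bowl: White plastic rice bowl, 116 mm across, 55 mm high; origin under its centre. To be left alone.
- tumbler: Glass tumbler, 66 mm across, 95 mm high, standing in the tub between the plates and the free end; origin under its centre. To be left alone.
- spoon: Wooden serving spoon, 240 mm long along its x, lying on the plank at the plate end of the rack. To be left alone.
- soap: Clear plastic soap bottle, 60 mm across, 170 mm high; origin under its centre. To be left alone.
Things that resemble listed ones, but are neither listed nor needed, are in the scene too. What is shaped like the caddy but black is not meant.

How it is judged:
On the way:
1. the caddy is lifted off the plank (height (world z) of caddy above 0.05 m), for 0.2 s.
At the end, for the whole second after the job is handed in: The caddy hangs upright (within 0.12 rad) and at rest inside the tub on its -y end wall, body inside and lip over the rim, the bridge's underside within about 3.5 mm of the rim, resting on the rack and let go (z of caddy_lip in the frame of rack between 0.121 and 0.1285 m and y of caddy in the frame of rack between -0.187 and -0.137 m and y of caddy_lip in the frame of rack between -0.212 and -0.162 m and x of caddy in the frame of rack between -0.08 and 0.08 m and angle between caddy's own z axis and vertical below 0.12 rad and contact force between caddy and rack above 0.3 N and linear speed of caddy below 0.02 m/s and contact force between caddy and the fingers below 0.1 N); the robot touches nothing.
It fails at once if the caddy is pressed against the rack or tub with more than about 20 N (contact forces add up to over 30 N, of which the spring grip is about 10 N) (contact force between caddy and rack above 30 N).
It fails at once if the gripper presses the rack or tub with more than 25 N (contact force between the fingers and rack above 25 N).
It fails at once if a bystander is moved by more than 25 mm (distance of any of canister, bowl, tumbler, spoon, soap from where it was at the start of the episode above 0.025 m).
It also fails if it takes over 53 s, if anything falls off the work surface, if the arm or the gripper's body presses on something with over 40 N, if the wrist force passes 120 N, or if a joint passes its speed limit or range.

## Robot

A 6-joint arm with a two-finger parallel gripper is mounted at the origin on the work surface. World frame = base frame: x ahead of the robot, y to its left, z up, the work surface at z = 0. Lengths are in m, angles in rad, forces in N, time in s.
With the tool pointing down it reaches from about 0.375 to 0.9 m from the base axis. Payload 3.1 kg.
Tool frame: the origin (TCP) lies where the fingers leave the gripper's body, on its centre line; the fingertips stand 70 mm ahead of it and the grasp point (between the pads) lies 51 mm ahead of it (robot.tip_reach is the distance from the TCP to the fingertips, in m); z points along the fingers, y is the line along which they close (so a half turn about z gives the same grasp; the last joint's range is limited). The gripper opens to 87 mm and grips with 3 to 60 N. Pads are 19 mm wide; open, the fingers measure 117 mm over their backs; the gripper's body (75 mm by 190 mm) begins 51 mm behind the grasp point.
Start: joints at [1.141, 0.527, 1.433, -0, 1.181, -0.178], TCP at [0.156, 0.605, 0.292] pointing down, gripper open.
Joint ranges: [-3.08, 3.08], [-0.75, 2.2], [0.22, 2.44], [-1.43, 4.57], [0, 2.65], [-2.85, 2.85]. Speed limits (rad/s): [2.79, 2.79, 3.14, 3.14, 3.14, 3.14].

## Interface

Orientations are given as a unit quaternion [x, y, z, w].
In Python, from rig import robot gives the robot as it stands.
- The arm moves only by the tool carry_out, never from a script. Its argument "rows" is a list that holds one entry, the list of rows, each a list of 6 numbers: the shift along the tool's x, y, z in mm, then the turn, a rotation vector about the tool's x, y, z in units of 8 degrees (1.0 is 8 degrees). A call has 1 to 20 rows; each row is the pose to reach, as a shift and turn from the pose commanded when the call began, along the tool's axes at that moment; what a row does not reach only later rows make up. A row lasts 1/10 s, in which the tool goes at most 50 mm and 8.59 degrees, less where a joint would pass 70% of its speed; a pose out of reach is approached as far as the arm can. A call with a gripper value outside its range is refused whole. "fingers" is the opening, from 0 (shut) to 1 (fully open), set as the call begins (left out, the last holds). The fingers move at their own pace and stop on an object; "grip_force" is the grip in N (left out, the last holds). Time passes only in rows, so rows that repeat a pose let the fingers close. It gives the time, the measured TCP pose, the force and the opening at its end, in the units of the state.
- robot.get_obs(): the state, without advancing time (a new reading comes with each control period).
- robot.camera(name): name is "scene" or "side" or "wrist"; returns a dict with "color" (384x512x3 uint8, red, green, blue), "depth" (384x512 float32, m along the optical axis (not along the pixel's ray), 0 where there is no reading), "K" (3x3 intrinsics, pixels), "D" ([k1, k2, p1, p2, k3] as OpenCV has them; the pictures are not rectified), "camera_from_world" (4x4, takes a point from world to camera coordinates). Camera axes: x right, y down, z forward; pixel columns grow to the right and rows downward; lengths in m; the calibration is good to about 2 mm. A picture is of the moment at which its call begins.
- robot.hand_in(): hands the job in, once; it reports no verdict.
The state is a dict: "time": time; "q": joint angles; "joint_velocities": joint speeds; "joint_torque": joint torques, N m; "position": TCP position; "tool_rot": TCP orientation; "ft_force": force on the tool from outside, world axes, zero at the start; "moment": the same for the moment, N m; "grip_width": finger opening in m.
Only numpy, scipy, OpenCV 4.12 (cv2) and the standard library are available. Lean on these libraries where they do the work, as an engineer would, in place of code of your own. Each camera call takes 0.05 s, during which the arm holds its last target. There are 200 camera calls.

## Working session

There is one attempt and no reset: what is moved stays moved. The work goes in short steps, Python scripts to look and compute and a tool call to move; the robot and the scene stay as the last step left them, time stands still between calls to the robot, and variables do not carry over. Pictures are saved under pics/ and viewed, on a budget of 10 in all, crops included, one or two more only if the job needs it, and the job is handed in when it is done.

Besides the shell and the picture viewer there is one more tool, called after "Emit:" as name(argument=value, ...) on one line, values as JSON. carry_out: Moves the arm, as the interface text tells. Its arguments: {"type":"object","properties":{"rows":{"type":"array"},"fingers":{"type":"number"},"grip_force":{"type":"number"}},"required":["rows"]}

```bash
mkdir -p pics
cat > h.py <<'E'
import numpy as np, cv2
from rig import robot
def shot(n,f):
    c=robot.camera(n); np.savez('pics/'+f+'.npz',**c)
    cv2.imwrite('pics/'+f+'.png',c['color'][:,:,::-1]); return c
def load(f): return dict(np.load('pics/'+f+'.npz'))
def P(c,u,v,d=None,z=None):
    r=cv2.undistortPoints(np.array([[[u,v]]],float),c['K'],c['D'])[0,0]
    r=np.array([r[0],r[1],1]); W=np.linalg.inv(c['camera_from_world'])
    if z is not None:
        o=W[:3,3]; k=W[:3,:3]@r; return o+k*(z-o[2])/k[2]
    if d is None:
        p=c['depth'][int(v)-1:int(v)+2,int(u)-1:int(u)+2]; d=np.median(p[p>0])
    return (W@np.r_[r*d,1])[:3]
E
python3 - <<'E'
from h import *
a=shot('scene','s0');b=shot('side','d0')
cv2.imwrite('pics/both.png',np.vstack([a['color'],b['color']])[:,:,::-1])
o=robot.get_obs();print(o['time'],o['position'],o['tool_rot'],o['ft_force'])
for c in(a,b):print(np.linalg.inv(c['camera_from_world'])[:3].round(3))
E
```

```text
0.1 [0.15545869 0.60481695 0.29138226] [ 1.25567128e-01  9.92084644e-01 -9.32566858e-04 -2.93009873e-04] [ 0.39319454  0.38189317 -0.74713345]
[[-0.897  0.318 -0.306  0.929]
 [ 0.441  0.671 -0.596  0.811]
 [ 0.015 -0.67  -0.742  1.067]]
[[ 0.71  -0.394  0.583 -0.29 ]
 [-0.704 -0.403  0.585 -0.805]
 [ 0.004 -0.826 -0.564  0.908]]
```

View pics/both.png

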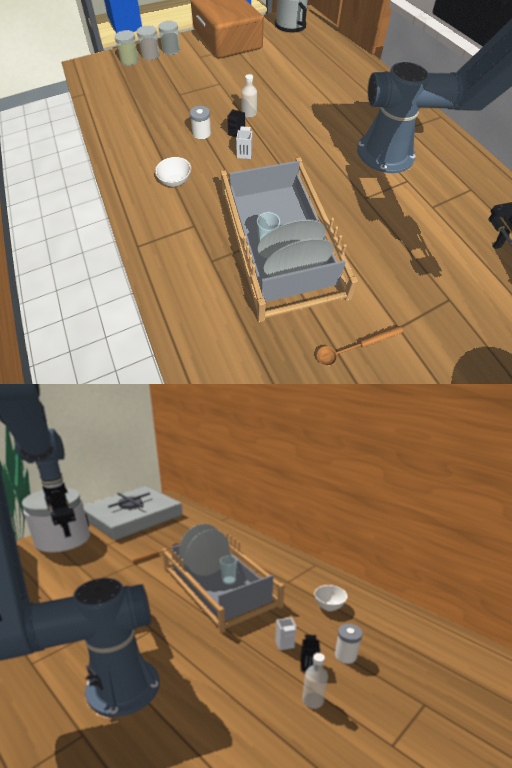

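The picture shows the silver caddy at scene (244,143) and side (286,250). It could be confused with the black caddy at scene (236,122) and side (310,268), or the canister at scene (200,122). I choose the silver one, and will check it in a crop.

Run:
```python
from h import *
a=load('s0')['color'];b=load('d0')['color']
x=cv2.resize(a[95:215,180:320],None,fx=5,fy=5,interpolation=2)[:,:700]
x=cv2.resize(a[95:175,205:285],(400,400),interpolation=2)
y=cv2.resize(b[215:295,255:335],(400,400),interpolation=2)
r=cv2.resize(a[150:310,210:370],(400,400),interpolation=2)
cv2.imwrite('pics/c1.png',np.hstack([x,y])[:,:,::-1])
```

```text
(no output)
```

View pics/c1.png

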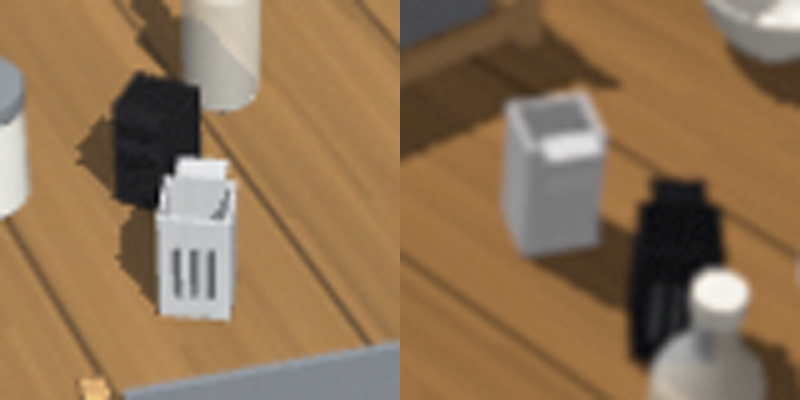

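Run:
```python
from h import *
a=load('s0')
cv2.imwrite('pics/c2.png',cv2.resize(a['color'][155:320,215:365],None,fx=3.6,fy=3.6,interpolation=2)[:,:,::-1])
```

```text
(no output)
```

View pics/c2.png

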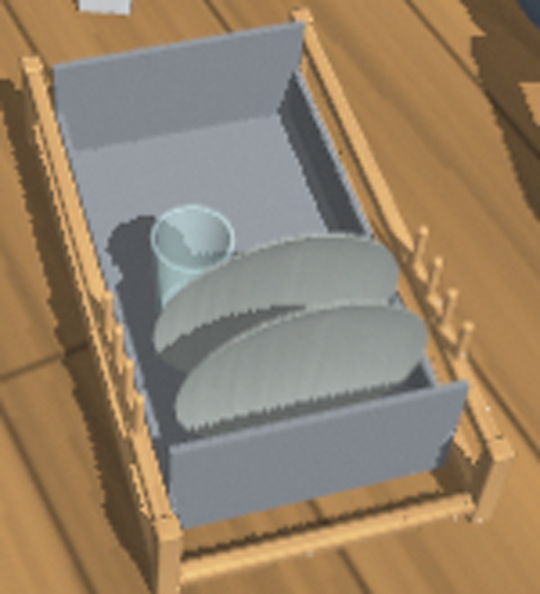

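The crop confirms the silver caddy. Its slotted front faces the rack, with top corners at about (236.6,138) and (251.8,136.6). Its lip is on the far side, away from the rack. The rack crop shows post tops at about (224,172), (299,159), (261,302) and (354,280), and the free end rim runs from (230,174) to (299,162).

Run:
```python
from h import *
a=load('s0');b=load('d0')
f=lambda c,L,z:[P(c,u,v,z=z).round(4) for u,v in L]
print('posts');
for p in f(a,[(224.2,172.5),(299.2,159.2),(260.8,302.2),(353.9,280)],.1):print(p)
print('rim',*f(a,[(230.3,173.9),(299.2,162.5)],.125))
print('caddy top scene FL FR',*f(a,[(236.6,138.),(251.8,136.6)],.09))
print('bot scene',*f(a,[(237,158),(251,159)],0))
print('side top corners',*f(b,[(276.4,235.6),(292,233.4),(296,243),(279,244.5)],.09))
print('side bottom',*f(b,[(279,266),(295,264)],0))
# depth clouds: caddy top pts
for n,c,(u0,u1,v0,v1) in(('scene',a,(232,256,124,162)),('side',b,(272,300,228,270))):
    pts=np.array([P(c,u,v) for v in range(v0,v1) for u in range(u0,u1) if c['depth'][v,u]>0 and min(c['color'][v,u])>95])
    t=pts[(pts[:,2]>.08)&(pts[:,2]<.1)]; m=pts[(pts[:,2]>.01)&(pts[:,2]<.1)]
    print(n,len(t),cv2.minAreaRect((t[:,:2]*1000).astype(np.float32)),cv2.minAreaRect((m[:,:2]*1000).astype(np.float32)))
# bystanders
for nm,c,u,v in(('canister lid',a,200,111),('soap top',a,249,78),('black',a,236,113),('tumbler',a,268,216)):print(nm,P(c,u,v).round(3))
```

```text
posts
[ 0.6013 -0.0628  0.1   ]
[ 0.3625 -0.0149  0.1   ]
[0.6934 0.3772 0.1   ]
[0.4533 0.426  0.1   ]
rim [ 0.5955 -0.0271  0.125 ] [0.3844 0.0191 0.125 ]
caddy top scene FL FR [ 0.4969 -0.2024  0.09  ] [ 0.4476 -0.187   0.09  ]
bot scene [ 0.499 -0.199  0.   ] [ 0.4568 -0.1734  0.    ]
side top corners [ 0.457  -0.1785  0.09  ] [ 0.5002 -0.2059  0.09  ] [ 0.4738 -0.2443  0.09  ] [ 0.4314 -0.2122  0.09  ]
side bottom [ 0.4339 -0.2157 -0.    ] [ 0.4771 -0.2457  0.    ]
scene 119 ((464.4523620605469, -216.0399169921875), (62.71821594238281, 48.50703811645508), 59.619049072265625) ((444.408935546875, -252.13729858398438), (148.61669921875, 51.13359069824219), 61.76579666137695)
side 158 ((463.5642395019531, -215.72402954101562), (61.70602035522461, 52.28374481201172), 59.86721420288086) ((462.8806457519531, -215.3113250732422), (61.94770431518555, 53.30022048950195), 58.771053314208984)
canister lid [ 0.563 -0.371  0.107]
soap top [ 0.356 -0.403  0.167]
black [ 0.438 -0.339  0.079]
tumbler [0.555 0.143 0.095]
```

Rack: centre (0.528, 0.181), yaw about -11.5°. Its post spacing agrees with the given sizes. Caddy: about (0.467, -0.209), yaw about -31.5°, top at 0.09. Moving to hover above the caddy.

Emit:
carry_out(rows=[[[-40,-20,-30,0,0,0.67],[-80,-39,-60,0,0,1.34],[-122,-59,-70,0,0,2.0],[-164,-79,-70,0,0,2.7],[-206,-99,-70,0,0,3.35],[-248,-118,-70,0,0,4],[-288,-138,-70,0,0,4.7],[-314,-182,-70,0,0,5.4],[-340,-226,-70,0,0,6],[-366,-270,-70,0,0,6.7],[-392,-314,-70,0,0,7.4],[-418,-358,-70,0,0,8],[-444,-402,-70,0,0,8.7],[-472,-450,-70,0,0,9.4],[-480,-490,-70,0,0,10],[-485,-530,-70,0,0,10.7],[-490,-575,-60,0,0,11.4],[-495,-620,-50,0,0,12],[-500,-665,-30,0,0,12.7],[-504,-710,-10,0,0,13.39]]], fingers=1, grip_force=45)

```text
time: 2.1
position: [0.4664, -0.2097, 0.3018]
tool_rot: [0.874, 0.486, 0.0, 0.0]
ft_force: [0.4, -0.2, -0.3]
grip_width: 0.087
```

Run:
```python
from h import *
o=robot.get_obs();print(o['time'],o['position'],o['tool_rot'],o['q'],o['ft_force'])
c=shot('wrist','w1');print(np.linalg.inv(c['camera_from_world'])[:3].round(3))
```

```text
2.1 [ 0.46642067 -0.20970828  0.30178521] [8.73707692e-01 4.86451074e-01 2.55471815e-04 3.95037913e-04] [-6.41393138e-01  3.62432775e-01  1.70329591e+00  1.62686323e-04
  1.07493402e+00 -8.67207201e-02] [ 0.37167803 -0.241464   -0.31666877]
[[ 0.85  -0.504 -0.152  0.509]
 [-0.527 -0.814 -0.246 -0.142]
 [ 0.     0.289 -0.957  0.394]]
```

View pics/w1.png

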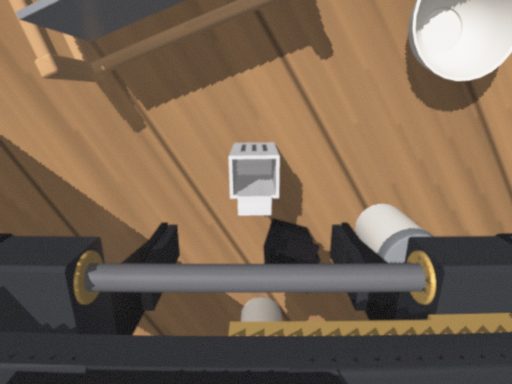

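The wrist view shows the caddy centred at (255,176) with its lip at (254,205). Its top corners are about (230.5,156), (278,156), (230.5,197) and (279.5,197), and it looks nearly aligned.

Run:
```python
from h import *
c=load('w1')
L=[P(c,u,v,z=.09) for u,v in[(230.5,156),(278,156),(279.5,197),(230.5,197)]]
for p in L:print(p.round(4))
r=cv2.minAreaRect((np.array(L)[:,:2]*1000).astype(np.float32));print(r)
m=c['color'].min(2)>120; d=c['depth']
pts=np.array([P(c,u,v) for v in range(140,220) for u in range(222,290) if m[v,u] and d[v,u]>0])
t=pts[(pts[:,2]>.084)&(pts[:,2]<.1)];print(len(t),t[:,2].mean(),cv2.minAreaRect((t[:,:2]*1000).astype(np.float32)))
o=robot.get_obs();from scipy.spatial.transform import Rotation as R
M=R.from_quat(o['tool_rot']).as_matrix()
q=(np.array(L).mean(0)-o['position']);print('centre in tool',M.T@q*1000, M[:,:2].round(3))
```

```text
[ 0.4582 -0.1786  0.09  ]
[ 0.4981 -0.2033  0.09  ]
[ 0.4777 -0.2408  0.09  ]
[ 0.435  -0.2143  0.09  ]
((467.5888671875, -209.4228057861328), (42.58335494995117, 50.25107955932617), 58.219722747802734)
1256 0.09151761281698421 ((462.545166015625, -215.985595703125), (61.15694808959961, 50.14232635498047), 58.692596435546875)
centre in tool [  7.8057075   -1.32103061 208.63864933] [[ 0.532  0.846]
 [ 0.846 -0.532]
 [-0.005 -0.001]]
```

Run:
```python
from h import *
o=robot.get_obs();print(o['time'],o['position'],o['tool_rot'],o['joint_velocities'])
```

```text
2.15 [ 0.46498797 -0.21579236  0.29867294] [ 8.75324123e-01  4.83529911e-01 -2.46443629e-03  6.56547373e-04] [ 0.0735595  -0.02547924 -0.0042007   0.05043041  0.08620744 -0.02765199]
```

Emit:
carry_out(rows=[[[-3,0.4,30,0,0,0],[-6,0.8,65,0,0,0],[-9,1,95,0,0,0],[-9,1,100,0,0,0],[-9,1,100,0,0,0],[-9,1,100,0,0,0]]])

```text
time: 2.75
position: [0.4639, -0.2163, 0.2034]
tool_rot: [0.873, 0.488, 0.0, 0.001]
ft_force: [0.1, 0.3, -0.1]
grip_width: 0.0872
```

Emit:
carry_out(rows=[[[0,0,35,0,0,0],[0,0,65,0,0,0],[0,0,80,0,0,0],[0,0,82,0,0,0],[0,0,82,0,0,0]]])

```text
time: 3.25
position: [0.4639, -0.2164, 0.1213]
tool_rot: [0.873, 0.488, 0.0, 0.001]
ft_force: [0.3, -0.9, 0.5]
grip_width: 0.0867
```

Emit:
carry_out(rows=[[[0,0,0,0,0,0],[0,0,0,0,0,0],[0,0,0,0,0,0],[0,0,0,0,0,0],[0,0,0,0,0,0],[0,0,0,0,0,0],[0,0,0,0,0,0],[0,0,0,0,0,0]]], fingers=0, grip_force=45)

```text
time: 4.05
position: [0.463, -0.2161, 0.1204]
tool_rot: [0.873, 0.488, 0.0, -0.0]
ft_force: [-1.3, 0.8, 2.4]
grip_width: 0.0495
```

Run:
```python
from h import *
a=load('s0');b=load('d0');w=load('w1')
C=np.array([.5276,.1814]);t=-.2007;X=np.array([np.cos(t),np.sin(t)]);Y=np.array([-np.sin(t),np.cos(t)])
for n,c,v0,v1,u0,u1 in(('s',a,155,200,222,305),('d',b,170,240,200,300),('w',w,0,80,0,260)):
    pts=np.array([P(c,u,v) for v in range(v0,v1) for u in range(u0,u1) if c['depth'][v,u]>0])
    q=np.c_[(pts[:,:2]-C)@X,(pts[:,:2]-C)@Y,pts[:,2]]*1000
    k=(abs(q[:,0])<100)&(q[:,1]<-150)&(q[:,1]>-225)
    for lo,hi in((40,70),(70,100),(100,115),(115,132)):
        s=q[k&(q[:,2]>lo)&(q[:,2]<hi)]
        if len(s)>8:
            print(n,lo,len(s),'y pct',np.percentile(s[:,1],[5,25,50,75,95]).round(1),'slope',np.polyfit(s[:,0],s[:,1],1).round(3),s[:,2].max())
```

```text
s 40 394 y pct [-193.5 -192.5 -191.8 -191.2 -190.3] slope [  -0.    -191.823] 69.96835628779819
s 70 398 y pct [-193.2 -192.4 -191.8 -191.3 -190.5] slope [   0.    -191.841] 99.90101690431973
s 100 223 y pct [-193.2 -192.5 -191.9 -191.4 -190.4] slope [ 1.00000e-03 -1.91912e+02] 114.97081758923744
s 115 225 y pct [-198.  -195.1 -193.  -192.1 -191.1] slope [ 3.00000e-03 -1.93699e+02] 126.36366441109381
d 40 316 y pct [-199.7 -198.8 -198.2 -197.5 -196.9] slope [ 4.00000e-03 -1.98198e+02] 69.99925172948784
d 70 346 y pct [-199.6 -198.6 -198.1 -197.5 -196.5] slope [ 1.00000e-03 -1.98049e+02] 99.98920226217334
d 100 175 y pct [-199.6 -198.6 -198.  -197.4 -196.4] slope [ 4.00000e-03 -1.98001e+02] 114.9207508152752
d 115 184 y pct [-199.3 -198.1 -197.1 -195.3 -191.5] slope [ 1.0000e-03 -1.9643e+02] 126.70070802318001
w 40 929 y pct [-199.2 -198.9 -198.7 -198.5 -198.2] slope [  -0.    -198.711] 69.99427869284946
w 70 819 y pct [-199.3 -199.  -198.8 -198.5 -198.2] slope [ 1.00000e-03 -1.98685e+02] 99.99714225533867
w 100 354 y pct [-199.3 -199.  -198.8 -198.6 -198.3] slope [ 4.00000e-03 -1.98458e+02] 114.97450004440394
w 115 406 y pct [-198.9 -198.6 -198.3 -196.3 -193.5] slope [-8.90000e-02 -2.05112e+02] 125.836017031061
  return _methods._mean(a, axis=axis, dtype=dtype,
  ret = ret.dtype.type(ret / rcount)
```

All three cameras agree that the inner face is at rack y ≈ -192 mm and the outer at ≈ -198 mm (6 mm thick, as given), and that the rack yaw is right. Lifting, turning and moving over the tub with the caddy's back about 10 mm inside the wall.

Emit:
carry_out(rows=[[[0,0,-15,0,0,0],[0,0,-45,0,0,0],[0,0,-80,0,0,0],[0,0,-115,0,0,0],[10,-4,-145,0,0,0],[30,-14,-150,0,0,-0.25],[55,-25,-150,0,0,-0.55],[80,-36,-150,0,0,-0.85],[105,-47,-150,0,0,-1.15],[130,-58,-150,0,0,-1.45],[155,-69,-150,0,0,-1.75],[180,-80,-150,0,0,-2.05],[200,-90,-150,0,0,-2.3],[210,-94,-150,0,0,-2.45],[214,-96,-150,0,0,-2.5],[214,-96,-150,0,0,-2.5],[214,-96,-150,0,0,-2.5],[214,-96,-150,0,0,-2.5]]])

```text
time: 5.85
position: [0.4933, 0.0156, 0.2702]
tool_rot: [0.775, 0.632, -0.0, 0.0]
ft_force: [0.2, -0.4, -1.6]
grip_width: 0.0497
```

Run:
```python
from h import *
o=robot.get_obs();print(o['time'],o['position'],o['tool_rot'],o['ft_force'],o['moment'],o['grip_width'])
a=shot('side','d1');b=shot('wrist','w2');c=shot('scene','s1')
x=cv2.resize(a['color'][110:250,150:310],(460,402),interpolation=2)
y=cv2.resize(b['color'],(0,0),fx=.6,fy=.6)
y=cv2.copyMakeBorder(y,0,402-y.shape[0],0,0,0)
cv2.imwrite('pics/m1.png',np.hstack([x,y])[:,:,::-1])
```

```text
5.85 [0.49325361 0.0155995  0.27021764] [ 7.75117209e-01  6.31817452e-01 -9.98365886e-05  9.81311247e-05] [ 0.18420365 -0.36483755 -1.64662407] [-0.0983278   0.08274483 -0.00951158] 0.04968771171154971
```

View pics/m1.png

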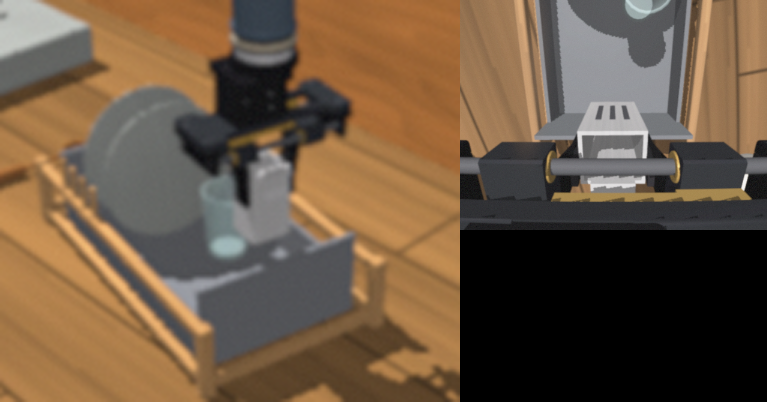

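The caddy is held level over the tub, just inside the end wall, with the lip toward it. I'll check its tilt and position from depth.

```bash
cat >> h.py <<'E'
C=np.array([.5276,.1814]);_t=-.2007;X=np.array([np.cos(_t),np.sin(_t)]);Y=np.array([-np.sin(_t),np.cos(_t)])
def rackpts(c,v0,v1,u0,u1,minc=0):
    pts=np.array([P(c,u,v) for v in range(v0,v1) for u in range(u0,u1) if c['depth'][v,u]>0 and c['color'][v,u].min()>minc])
    return np.c_[(pts[:,:2]-C)@X,(pts[:,:2]-C)@Y,pts[:,2]]*1000
E
python3 - <<'E' 2>/dev/null
from h import *
o=robot.get_obs();p=o['position'];print('tcp rack',(p[:2]-C)@X*1e3,(p[:2]-C)@Y*1e3,p[2])
for n,f,box in(('wrist','w2',(150,330,180,330)),('side','d1',(150,200,225,255)),('scene','s1',(110,180,225,280))):
    q=rackpts(load(f),*box,90)
    q=q[(abs(q[:,0])<35)&(q[:,1]>-212)&(q[:,1]<-125)&(q[:,2]>140)&(q[:,2]<249)]
    print(n,len(q), 'y hist',np.histogram(q[:,1],np.arange(-212,-124,4))[0])
    for nm,lo,hi in(('front',-146,-130),('back',-190,-176),('leg',-204,-192)):
        s=q[(q[:,1]>lo)&(q[:,1]<hi)&(q[:,2]>155)&(q[:,2]<238)]
        if len(s)>20:
            A=np.c_[s[:,0],s[:,2]-195,np.ones(len(s))];r=np.linalg.lstsq(A,s[:,1],rcond=None)[0];e=s[:,1]-A@r
            print(' ',nm,len(s),'dy/dx %.3f dy/dz %.3f y %.1f'%tuple(r),'sd',e.std().round(2),'x',np.percentile(s[:,0],[1,99]).round(1),'z',np.percentile(s[:,2],[1,99]).round(1))
E
```

```text
tcp rack -0.70136516621712 -169.06853796657325 0.27023169463513713
wrist 12102 y hist [   0    0    0    0    0    0  540 3022 1771  150  145  163  209  358
  252  222  176  601 4493    0    0]
  front 3959 dy/dx 0.003 dy/dz -0.003 y -138.9 sd 0.44 x [-25.1  24.1] z [155.9 237.7]
  back 3237 dy/dx 0.003 dy/dz -0.003 y -179.9 sd 0.49 x [-22.4  21.6] z [156.  237.8]
side 452 y hist [  0   0   0   9  27  57  24 203  18  10   9   5  10   7  11  12  15  33
   2   0   0]
  front 36 dy/dx -0.052 dy/dz 0.010 y -142.6 sd 1.24 x [-26.5  20.6] z [159.9 235.5]
  back 219 dy/dx -0.023 dy/dz -0.041 y -183.0 sd 1.97 x [-27.1  25.1] z [155.6 236.9]
scene 634 y hist [  0   0   0  11  10   8   1  19  97  16   6  10  13   8  14   9   7  69
 335   1   0]
  front 380 dy/dx -0.017 dy/dz -0.013 y -138.8 sd 1.4 x [-25.2  24.9] z [156.7 237.6]
  back 109 dy/dx -0.027 dy/dz -0.037 y -178.2 sd 1.04 x [-22.6  12.5] z [207.  237.4]
```

Held upright (0.003 rad), with the back at y = -183 and the wall at -192. Descending until the underside is at about 72 mm, then feeling for the wall.

Emit:
carry_out(rows=[[[0,0,20,0,0,0],[0,0,45,0,0,0],[0,0,65,0,0,0],[0,0,76,0,0,0],[0,0,78,0,0,0],[0,0,78,0,0,0],[0,0,78,0,0,0]]])

```text
time: 6.7
position: [0.4939, 0.0163, 0.1931]
tool_rot: [0.775, 0.632, 0.001, 0.001]
ft_force: [0.6, 0.5, -1.6]
grip_width: 0.0495
```

Emit:
carry_out(rows=[[[-2,0,0,0,0,0],[-4,0,0,0,0,0],[-6,0,0,0,0,0],[-7,0,0,0,0,0],[-7,0,0,0,0,0],[-7,0,0,0,0,0]]])

```text
time: 7.3
position: [0.4918, 0.0096, 0.1923]
tool_rot: [0.775, 0.632, 0.0, 0.0]
ft_force: [0.7, -0.3, -0.5]
grip_width: 0.0496
```

Emit:
carry_out(rows=[[[-0.5,0,0,0,0,0],[-1,0,0,0,0,0],[-1,0,0,0,0,0],[-1,0,0,0,0,0]]])

```text
time: 7.7
position: [0.4916, 0.0087, 0.1923]
tool_rot: [0.775, 0.632, 0.0, 0.0]
ft_force: [-0.4, -0.5, -1.2]
grip_width: 0.0499
```

Emit:
carry_out(rows=[[[-0.5,0,0,0,0,0],[-1,0,0,0,0,0],[-1,0,0,0,0,0],[-1,0,0,0,0,0]]])

```text
time: 8.1
position: [0.4914, 0.0077, 0.1923]
tool_rot: [0.775, 0.632, 0.0, 0.0]
ft_force: [-0.1, 0.7, -1.9]
grip_width: 0.0496
```

Emit:
carry_out(rows=[[[-0.5,0,0,0,0,0],[-1,0,0,0,0,0],[-1,0,0,0,0,0],[-1,0,0,0,0,0]]])

```text
time: 8.5
position: [0.4912, 0.0067, 0.1923]
tool_rot: [0.775, 0.632, 0.0, 0.0]
ft_force: [0.7, 0.6, -0.7]
grip_width: 0.0495
```

Emit:
carry_out(rows=[[[-0.5,0,0,0,0,0],[-1,0,0,0,0,0],[-1,0,0,0,0,0],[-1,0,0,0,0,0]]])

```text
time: 8.9
position: [0.4911, 0.0063, 0.1923]
tool_rot: [0.775, 0.632, 0.001, -0.0]
ft_force: [0.7, 5.0, -1.3]
grip_width: 0.0496
```

Emit:
carry_out(rows=[[[-0.5,0,0,0,0,0],[-1,0,0,0,0,0],[-1,0,0,0,0,0],[-1,0,0,0,0,0]]])

```text
time: 9.3
position: [0.4911, 0.0061, 0.1923]
tool_rot: [0.775, 0.632, 0.001, -0.001]
ft_force: [2.7, 9.1, -1.4]
grip_width: 0.0497
```

Contact is clear: about 5 N, then 9 N, with the caddy's back on the wall at a commanded shift of about -10.5 mm. Backing off to leave about 1 mm, then going down over the rim.

Emit:
carry_out(rows=[[[1.5,0,0,0,0,0],[2.8,0,0,0,0,0],[2.8,0,3,0,0,0],[2.8,0,6,0,0,0],[2.8,0,9,0,0,0],[2.8,0,11,0,0,0],[2.8,0,11,0,0,0],[2.8,0,11,0,0,0]]])

```text
time: 10.1
position: [0.4913, 0.0074, 0.1811]
tool_rot: [0.775, 0.632, -0.0, -0.0]
ft_force: [-0.6, 0.1, -2.5]
grip_width: 0.0495
```

Emit:
carry_out(rows=[[[-0.4,0,1.5,0,0,0],[-0.7,0,3,0,0,0],[-0.7,0,4.5,0,0,0],[-0.7,0,6,0,0,0],[-0.7,0,6,0,0,0],[-0.7,0,6,0,0,0]]])

```text
time: 10.7
position: [0.4915, 0.0065, 0.1754]
tool_rot: [0.775, 0.632, 0.0, 0.0]
ft_force: [0.1, -1.7, 1.7]
grip_width: 0.0497
```

The foot is 9 mm below the rim with only about 3 N up, so the lip is over the wall. Continuing.

Emit:
carry_out(rows=[[[0,0,1.5,0,0,0],[0,0,3,0,0,0],[0,0,4.5,0,0,0],[0,0,6,0,0,0],[0,0,6,0,0,0],[0,0,6,0,0,0]]])

```text
time: 11.3
position: [0.4909, 0.0067, 0.1688]
tool_rot: [0.775, 0.632, -0.0, -0.0]
ft_force: [0.2, -4.5, -3.1]
grip_width: 0.0498
```

Emit:
carry_out(rows=[[[0,0,1.5,0,0,0],[0,0,3,0,0,0],[0,0,4.5,0,0,0],[0,0,6,0,0,0],[0,0,6,0,0,0],[0,0,6,0,0,0]]])

```text
time: 11.9
position: [0.4911, 0.0068, 0.163]
tool_rot: [0.775, 0.632, -0.0, -0.0]
ft_force: [0.4, -4.0, -2.4]
grip_width: 0.0495
```

Run:
```python
from h import *
a=shot('side','d2')
cv2.imwrite('pics/d2c.png',cv2.resize(a['color'][130:250,180:300],(600,600),interpolation=2)[:,:,::-1])
```

```text
(no output)
```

View pics/d2c.png

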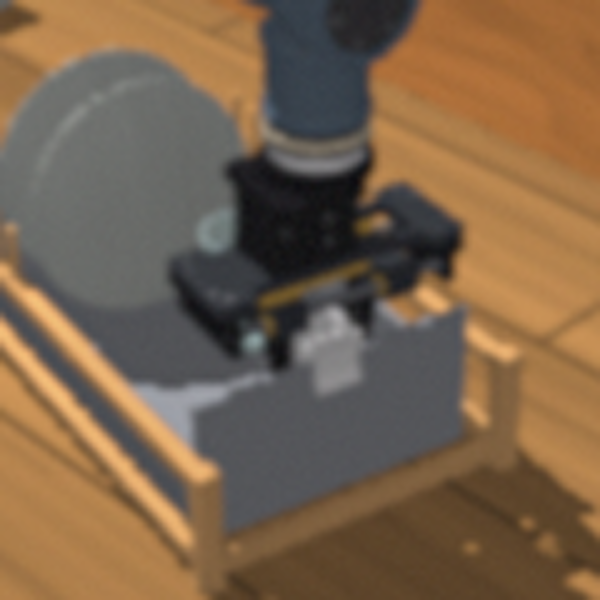

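The lip's leg hangs outside the wall at crop (335,365), with the body inside. About 8 mm to go, so I'm pushing in small steps.

Emit:
carry_out(rows=[[[-0.4,0,1.5,0,0,0],[-0.6,0,3,0,0,0],[-0.6,0,4.5,0,0,0],[-0.6,0,5.5,0,0,0],[-0.6,0,5.5,0,0,0],[-0.6,0,5.5,0,0,0]]])

```text
time: 12.55
position: [0.4912, 0.0065, 0.1577]
tool_rot: [0.775, 0.632, 0.0, -0.0]
ft_force: [0.1, -0.4, -1.4]
grip_width: 0.0499
```

Emit:
carry_out(rows=[[[0,0,0.5,0,0,0],[0,0,1,0,0,0],[0,0,1,0,0,0],[0,0,1,0,0,0]]])

```text
time: 12.95
position: [0.4912, 0.0064, 0.1568]
tool_rot: [0.775, 0.632, 0.0, -0.0]
ft_force: [0.4, 2.0, 0.9]
grip_width: 0.0496
```

Emit:
carry_out(rows=[[[0,0,0.5,0,0,0],[0,0,1,0,0,0],[0,0,1,0,0,0],[0,0,1,0,0,0]]])

```text
time: 13.35
position: [0.4912, 0.0064, 0.1558]
tool_rot: [0.775, 0.632, 0.0, -0.0]
ft_force: [1.0, 3.6, 2.6]
grip_width: 0.0497
```

Emit:
carry_out(rows=[[[0,0,0.5,0,0,0],[0,0,0.7,0,0,0],[0,0,0.7,0,0,0],[0,0,0.7,0,0,0]]])

```text
time: 13.75
position: [0.4912, 0.0064, 0.1553]
tool_rot: [0.775, 0.632, 0.0, -0.0]
ft_force: [0.6, 3.9, 5.6]
grip_width: 0.0498
```

Emit:
carry_out(rows=[[[0,0,0.4,0,0,0],[0,0,0.7,0,0,0],[0,0,0.7,0,0,0],[0,0,0.7,0,0,0]]])

```text
time: 14.15
position: [0.4911, 0.0064, 0.1552]
tool_rot: [0.775, 0.632, 0.0, 0.0]
ft_force: [-0.2, 4.5, 9.7]
grip_width: 0.0494
```

```bash
cat > chk.py <<'E'
from h import *
import sys
k=sys.argv[1]
o=robot.get_obs();print(o['time'],o['position'].round(4),o['ft_force'].round(1),o['grip_width'])
a=shot('side','d'+k);b=shot('wrist','w'+k)
q=rackpts(b,0,384,0,512,0); k1=(abs(q[:,0])<32)
f=q[k1&(q[:,1]>-152)&(q[:,1]<-140)&(q[:,2]>60)&(q[:,2]<120)]
A=np.c_[f[:,0],f[:,2]-90,np.ones(len(f))];print('front y fit',np.linalg.lstsq(A,f[:,1],rcond=None)[0].round(3),len(f),'top z',np.percentile(f[:,2],99))
for n,c in(('w',q),('d',rackpts(a,140,230,200,300))):
    m=c[(c[:,2]>115)&(c[:,2]<140)]
    l=m[(abs(m[:,0])<14)&(m[:,1]<-194)&(m[:,1]>-212)];r=m[(abs(m[:,0])>35)&(abs(m[:,0])<100)&(m[:,1]<-188)&(m[:,1]>-202)]
    for nm,s in(('lip top',l),('rim',r)):
        if len(s)>5:print(n,nm,len(s),'z',np.percentile(s[:,2],[50,80,95]).round(1))
E
python3 chk.py 3
```

```text
14.15 [0.4911 0.0064 0.1552] [-0.2  4.5  9.7] 0.049388019412409785
front y fit [ 3.00000e-03 -5.00000e-03 -1.48263e+02] 3427 top z 119.49728499354583
w lip top 383 z [128.8 129.1 129.5]
d lip top 36 z [127.5 129.2 129.8]
d rim 125 z [122.2 124.5 125.8]
  return _methods._mean(a, axis=axis, dtype=dtype,
  ret = ret.dtype.type(ret / rcount)
```

Home: the lip top is at 129 mm (rim 125 plus a 4 mm bridge), TCP z stopped changing, and the push is about 11 N and rising steeply. Relaxing the push, then releasing and lifting straight up.

Emit:
carry_out(rows=[[[0.4,0,-0.5,0,0,0],[0.8,0,-0.8,0,0,0],[0.8,0,-0.8,0,0,0]]])

```text
time: 14.55
position: [0.4912, 0.0066, 0.1553]
tool_rot: [0.775, 0.633, -0.0, 0.0]
ft_force: [0.3, -0.4, 6.4]
grip_width: 0.0497
```

Emit:
carry_out(rows=[[[0,0,0,0,0,0],[0,0,0,0,0,0],[0,0,0,0,0,0],[0,0,0,0,0,0],[0,0,0,0,0,0],[0,0,0,0,0,0],[0,0,0,0,0,0]]], fingers=1)

```text
time: 15.25
position: [0.4912, 0.007, 0.1551]
tool_rot: [0.775, 0.632, -0.0, -0.0]
ft_force: [0.4, 0.4, 0.6]
grip_width: 0.0863
```

Emit:
carry_out(rows=[[[0,0,-5,0,0,0],[0,0,-15,0,0,0],[0,0,-35,0,0,0],[0,0,-60,0,0,0],[0,0,-90,0,0,0],[0,0,-120,0,0,0],[0,0,-140,0,0,0],[0,0,-150,0,0,0],[0,0,-150,0,0,0],[0,0,-150,0,0,0]]])

```text
time: 16.25
position: [0.4907, 0.0071, 0.3047]
tool_rot: [0.775, 0.632, -0.0, -0.0]
ft_force: [0.9, 1.0, -0.2]
grip_width: 0.0869
```

```bash
python3 chk.py 4 2>/dev/null
python3 - <<'E'
from h import *
a=load('d4')['color'];b=load('w4')['color']
x=cv2.resize(a[130:250,180:300],(384,384),interpolation=2)
cv2.imwrite('pics/m4.png',np.hstack([x,b[:,50:460]])[:,:,::-1])
E
```

```text
16.25 [0.4907 0.0071 0.3047] [ 0.9  1.  -0.2] 0.08693357032823995
front y fit [ 2.0000e-03 -6.0000e-03 -1.4819e+02] 527 top z 119.17271220591485
w lip top 480 z [128.9 129.2 129.4]
w rim 1278 z [124.5 125.  125.3]
d lip top 35 z [128.2 129.4 130. ]
d rim 122 z [122.3 124.4 125.7]
```

View pics/m4.png

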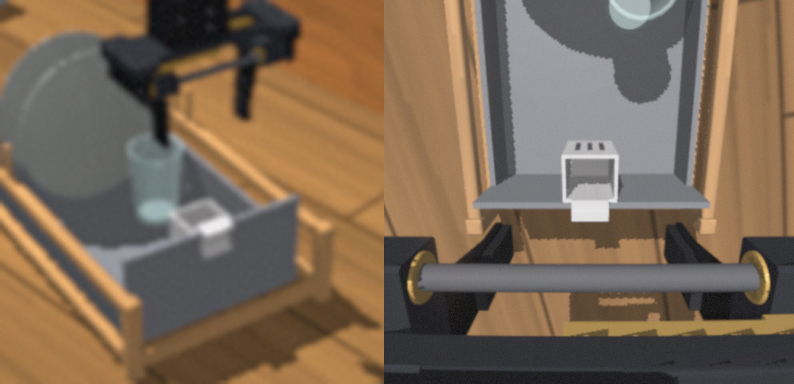

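The caddy hangs mid-wall, body inside and lip over the rim at side crop (215,230). The lip top is at 129.2 mm against a rim at 125 mm, and the gripper is clear. Handing in.

```bash
python3 -c "
from rig import robot
robot.hand_in();print(robot.get_obs()['time'])"
```

```text
the job is handed in; nothing more can be done
the job is handed in; nothing more can be done
```

The silver caddy is hanging on the free end wall, and I handed the job in at about 16 s of the 53 s allowed. Handing in gives no verdict.

I picked it up across its width and carried it over the tub. I felt for the wall with its back (highest reading there about 9 N), then lowered the lip over the rim. I pushed it down until the force rose steeply, at a net push of about 11 N, then let go and lifted clear.

- **Seating:** after release the lip's top was about 129 mm and the rim 125 mm, so with the 4 mm bridge it is fully home to within about 1 mm.
- **Position:** it is upright to about 0.006 rad and near mid-wall, with its centre at rack y ≈ -170 mm, inside the allowed range.
- **Gripper:** the force reading was back near zero and the last picture shows nothing touching.
- **Other objects:** the tumbler and plates stood as before in the last picture. I did not re-measure the canister, bowl, soap or spoon, but the arm met no unexpected force anywhere.

One reading differed from what the description led me to expect: partway down, the insertion force was only about 1–3 N, not 4–12 N. A side picture at that point showed the leg correctly outside the wall.

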